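Unpin the desk lamp and hold its boom fully out

ROBOT

A 6-joint arm with a two-finger parallel gripper is mounted at the origin on the work surface. World frame = base frame: x ahead of the robot, y to its left, z up, the work surface at z = 0. Lengths are in m, angles in rad, forces in N, time in s.
With the tool pointing down it reaches from about 0.325 to 0.9 m from the base axis. Payload 6.1 kg.
Tool frame: the origin (TCP) lies between the finger pads, 19 mm behind the fingertips; this is the grasp point; z points along the fingers, y is the line along which they close (so a half turn about z gives the same grasp; the last joint's range is limited). The gripper opens to 87 mm and grips with 3 to 60 N. Pads are 19 mm wide; open, the fingers measure 117 mm over their backs; the gripper's body (75 mm by 190 mm) begins 51 mm behind the grasp point.
Start: joints at [-1.378, 0.22, 1.526, -0, 1.395, -0.126], TCP at [0.196, -0.594, 0.241] pointing down, gripper open.
Joint ranges: [-2.98, 2.98], [-0.91, 2.08], [0.09, 2.57], [-1.24, 4.39], [0.2, 2.65], [-2.68, 2.68]. Speed limits (rad/s): [2.57, 2.57, 3.01, 3.14, 3.14, 3.14].

INTERFACE

Orientations are given as a unit quaternion [w, x, y, z].
In Python, from station import ctrl gives the robot as it stands.
- The arm moves only by the tool step_arm, never from a script. Its argument "deltas" is a list of rows, each a list of 7 numbers: the opening, from 0 (shut) to 1 (fully open), then the shift along the tool's x, y, z normalised to -1 to 1, where 1 is 1000 mm, then the turn, a rotation vector about the tool's x, y, z normalised to -1 to 1, where 1 is 120 degrees. A call has 1 to 8 rows; each row is the pose to reach, as a shift and turn from the pose commanded when the call began, along the tool's axes at that moment; what a row does not reach only later rows make up. A row lasts 1/12 s, in which the tool goes at most 41.7 mm and 7.16 degrees, less where a joint would pass 70% of its speed; a pose out of reach is approached as far as the arm can. A call with a number of a shift or a turn outside -1 to 1 is refused whole. A call with a gripper value outside its range is refused whole. The fingers move at their own pace and stop on an object; "newtons" is the grip in N (left out, the last holds). Time passes only in rows, so rows that repeat a pose let the fingers close. It gives the time, the measured TCP pose, the force, the opening and the grip force at its end, in the units of the state.
- ctrl.state(): the state, without advancing time (a new reading comes with each control period).
- ctrl.camera(name): name is "side" or "top" or "wrist"; returns the picture (480x640x3 uint8, red, green, blue); there is no depth.
- ctrl.calibration(name): a dict with "fx", "fy", "cx", "cy" (pixels), "dist" ([k1, k2, p1, p2, k3] as OpenCV has them; the pictures are not rectified), "R" (3x3) and "t" (3): a world point X has camera coordinates R X + t; the wrist camera has in their place "tool_from_camera" (4x4, takes a point from camera to tool coordinates, whose origin is the TCP and whose axes are the flange's). Camera axes: x right, y down, z forward; pixel columns grow to the right and rows downward; lengths in m; the calibration is good to about 2 mm. A picture is of the moment at which its call begins: read the wrist's pose just before it. calibration takes no time and is no camera call.
- ctrl.close_job(): hands the job in; it is judged then, once.
The state is a dict: "time_s": time; "joints": joint angles; "joint_vel": joint speeds; "effort": joint torques, N m; "tool_pos": TCP position; "tool_rot": TCP orientation; "force": force on the tool from outside, world axes, zero at the start; "wrist_torque": the same for the moment, N m; "gripper_width": opening from 0.0 (shut) to 1.0 (fully open); "finger_force": force on a finger pad.
Only numpy, scipy, OpenCV 4.12 (cv2) and the standard library are available. Lean on these libraries where they do the work, as an engineer would, in place of code of your own. Each camera call takes 0.05 s, during which the arm holds its last target. There are 200 camera calls.

TASK

Pull the red lock pin up out of the desk lamp's collar and put it in the green tray. Then take the black grip on the lamp's boom so that the orange release button is squeezed in, pull the boom out past its first stop to its second stop, the end of its travel, and finish while still holding it there, for it springs back if let go. Leave the mug, the cactus and the pen pot alone.

Things in the scene. Friction and masses are not known exactly. Their poses are not given: they have to be found in the camera images.
- lamp: Black desk lamp, fixed. Origin on the desk under the foot (150 x 120 x 18 mm, centred at x = -20 mm); z up, x along the level boom, the way it pulls out (roughly world +y). Square sleeve 32 mm wide and high, axis 100 mm above the desk, from x = -95 to +60 mm; on it a collar (x = 10 to 50 mm, 46 mm wide, top 135 mm above the desk) with the lock pin at x = 30, y = 0.
- shade (a point): Top centre of the lamp's round lime-green shade, 90 mm across, 116 mm above the desk. It is fixed to the boom 78 mm beyond the grip point in the lamp's x and moves with it.
- boom (a joint): How far the boom is pulled out along the lamp's x, in m: 0 home (start), 0.06 first stop (a click, about 7 N more to pull through), 0.12 second stop, the hard end. A spring draws it home with about 4 N at 0, 9 N at 0.12. Locked at home by the pin, and by a catch unless the orange button is pressed in at least 4 mm.
- release (a joint): The orange button on the lamp's -y side of the grip, in m: 0 out, 0.006 fully in. It takes 3 N to start and about 7 N fully in, and springs out when let go (away from home the catch keeps it about 4 mm in).
- grip (a point): Point to hold on the boom, moving with it: at home at x = 97, y = 0 mm in the lamp's frame, 112 mm above the desk. The black grip block is 40 mm long (x), from 85 to 135 mm above the desk; flat face at y = +19 mm. Across from it the round orange button, 22 mm across, stands out to y = -25 mm (-19 when pressed). Fingers close along the lamp's y, 44 to 38 mm; squeezing presses the button.
- pin: Loose red-headed lock pin, 40 to 85 g, 75 mm long, upright in the collar, turned as the lamp is. Origin at the lower end of its 14 x 14 mm steel shank, 36 mm long, z up; then a red flange 30 x 30 x 5 mm resting on the collar, and a red tab 30 (x) x 14 (y) x 34 mm high. A sprung ball in the collar holds it: 5 to 10 N straight up frees it; it is out after 36 mm.
- pin_head (a point): Point in the red tab of the pin, on its axis, 65 mm above the pin's origin and 10 mm below its top; the middle of a good grasp, closing along the pin's y on 14 mm.
- tray: Lime-green open tray, fixed, 140 (x) x 110 (y) x 25 mm high, walls and floor 5 mm thick. Origin at the centre of its underside.
- mug: White mug, 76 mm across, 85 mm high, origin at the centre of its underside. Bystander.
- cactus: Small cactus in a terracotta pot, 76 mm across, 113 mm high, origin at the centre of its underside. Bystander.
- pen_pot: Black pen pot, 68 mm across, 90 mm high with pens to 135 mm, origin at the centre of its underside. Bystander.
Not all that is in view belongs to the job. What is meant by the tray is not turquoise, and is the larger of those in its own colour.

How it is judged:
By the outcome, as a careful person would: the job done as asked, in the order asked, and still so for the second after the job is handed in, while the arm keeps its last pose, push and grip.
It also fails if it takes over 51 s, if anything falls off the work surface, if the arm or the gripper's body presses on something with over 40 N, if the wrist force passes 120 N, or if a joint passes its speed limit or range.

## Working session

There is one attempt and no reset: what is moved stays moved. The work goes in short steps, Python scripts to look and compute and a tool call to move; the robot and the scene stay as the last step left them, time stands still between calls to the robot, and variables do not carry over. Pictures are saved under pics/ and viewed, at most 10 in all, crops included, and the job is handed in when it is done.

Besides the shell and the picture viewer there is one more tool, called after "Call:" in YAML: its name, and indented under it one key for each argument. step_arm: Moves the arm, as the interface text tells. Scaled input: -1 to 1 covers 1000 mm each way for a shift and 120 degrees each way for a turn. Its arguments: {"type":"object","properties":{"deltas":{"type":"array","items":{"type":"array","items":{"type":"number"}}},"newtons":{"type":"number"}},"required":["deltas"]}

```bash
mkdir -p pics; ls
python3 - <<'E'
from station import ctrl
import cv2
s=ctrl.state(); print(s)
for n in("top","side"):
    c=ctrl.calibration(n); print(n,c)
    cv2.imwrite(f"pics/{n}0.png",ctrl.camera(n)[:,:,::-1])
print(ctrl.calibration("wrist"))
E
```

```text
pics
{'time_s': 0.0, 'joints': array([-1.37812228e+00,  2.21201138e-01,  1.52760582e+00, -6.09787398e-05,
        1.39468266e+00, -1.26122933e-01]), 'joint_vel': array([-4.62804089e-06,  1.55480325e-03,  2.02296574e-03,  5.78571365e-04,
       -3.28831063e-04,  3.05324372e-04]), 'effort': array([ 1.16186591e-03, -4.94607210e+01, -3.87376285e+01,  7.03094364e-02,
        5.72176860e-02, -1.39105200e-04]), 'tool_pos': array([ 0.19574282, -0.59294824,  0.24015549]), 'tool_rot': array([-9.46954691e-04,  9.87321639e-01,  1.58729582e-01, -6.15513853e-05]), 'force': array([-0.66012297, -0.09445348, -0.78095998]), 'wrist_torque': array([ 0.00090444,  0.03268342, -0.01565688]), 'finger_force': 0.0, 'gripper_width': 0.9974849136598108}
top {'fx': 504.14128673632587, 'fy': 504.14128673632587, 'cx': 325.7546339490083, 'cy': 239.22882065092284, 'dist': array([-0.04641218,  0.        ,  0.        ,  0.        ,  0.        ]), 'R': array([[ 0.00602977, -0.9999794 , -0.00219918],
       [-0.99193965, -0.0057029 , -0.12658284],
       [ 0.12656769,  0.00294472, -0.9919536 ]]), 't': array([0.10935997,
[... 259 characters left out ...]
0251],
       [-0.12577466,  0.5389935 , -0.83286658],
       [ 0.1913809 , -0.81058099, -0.5534725 ]]), 't': array([0.62014067, 0.11974151, 0.88120878])}
{'fx': 422.91611838821984, 'fy': 422.91611838821984, 'cx': 316.342141945113, 'cy': 238.7171838873449, 'dist': array([-0.07971019,  0.        ,  0.        ,  0.        ,  0.        ]), 'tool_from_camera': array([[-3.98213633e-04, -9.62924623e-01, -2.69770294e-01,
         7.41905871e-02],
       [ 9.99999828e-01, -4.99577802e-04,  3.07084227e-04,
        -1.03526116e-04],
       [-4.30470214e-04, -2.69770126e-01,  9.62924656e-01,
        -1.44427365e-01],
       [ 0.00000000e+00,  0.00000000e+00,  0.00000000e+00,
         1.00000000e+00]])}
```

View pics/top0.png

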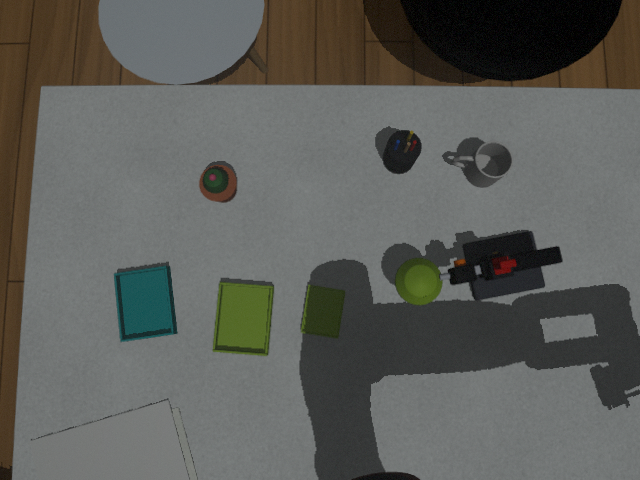

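View pics/side0.png

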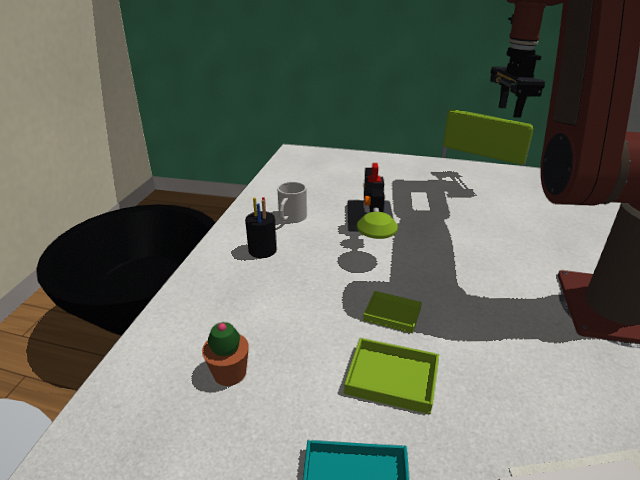

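The top view shows the lime shade at about (418,281), the red pin at (504,265) and the orange button at (460,263). The larger lime tray is at (244,317). The cactus is at (217,182), the pen pot at (402,150) and the mug at (490,160). The side view agrees: pin at (375,172), shade at (377,224), large lime tray at (392,375).

```bash
cat > h.py <<'E'
import numpy as np, cv2
from station import ctrl
from scipy.spatial.transform import Rotation as Ro
def cam(n,s=None):
    c=ctrl.calibration(n); K=np.array([[c['fx'],0,c['cx']],[0,c['fy'],c['cy']],[0,0,1]])
    if n=='wrist':
        T=np.eye(4); T[:3,:3]=Rt(s); T[:3,3]=s['tool_pos']; T=T@c['tool_from_camera']
        R=T[:3,:3].T; t=-R@T[:3,3]
    else: R,t=c['R'],c['t']
    return K,c['dist'],R,t
def Rt(s): return Ro.from_quat(np.roll(s['tool_rot'],-1)).as_matrix()
def ray(n,p,s=None):
    K,d,R,t=cam(n,s); u=cv2.undistortPoints(np.array([[p]],float),K,d)[0,0]
    return -R.T@t, R.T@np.array([u[0],u[1],1])
def plane(n,p,z,s=None):
    o,v=ray(n,p,s); return o+v*(z-o[2])/v[2]
def tri(a,b):
    (o1,d1),(o2,d2)=a,b
    q=np.linalg.lstsq(np.c_[d1,-d2],o2-o1,rcond=None)[0]
    return (o1+d1*q[0]+o2+d2*q[1])/2, np.linalg.norm(o1+d1*q[0]-o2-d2*q[1])
HSV={'lime':((30,120,50),(42,255,255)),'red':((0,200,100),(4,255,255)),'orange':((8,200,120),(16,255,255))}
def blobs(im,c,amin=15):
    m=cv2.inRange(cv2.cvtColor(im,cv2.COLOR_RGB2HSV),*map(np.array,HSV[c]))
    cs=[k for k in cv2.findContours(m,cv2.RETR_EXTERNAL,cv2.CHAIN_APPROX_NONE)[0] if cv2.contourArea(k)>=amin]
    return sorted(cs,key=cv2.contourArea,reverse=True)
E
python3 - <<'E'
from h import *
np.set_printoptions(precision=4,suppress=True)
for n in('top','side'):
    im=cv2.cvtColor(cv2.imread(f'pics/{n}0.png'),cv2.COLOR_BGR2RGB)
    for c in HSV:
        for k in blobs(im,c):
            r=cv2.minAreaRect(k); print(n,c,cv2.contourArea(k),cv2.boundingRect(k),np.array(r[0]),np.array(r[1]),r[2])
            x,y,w,h=cv2.boundingRect(k)
            if c=='lime' and w*h>900 : print('  z.025',[plane(n,p,.025)[:2] for p in cv2.boxPoints(r)],'z.116',plane(n,r[0],.116))
            if c=='red' and n=='top': print('  z.174',[plane(n,p,.174)[:2] for p in cv2.boxPoints(r)], plane(n,r[0],.165))
            if c=='orange' and n=='top': print('  ', plane(n,r[0],.112))
E
```

```text
top lime 3676.5 (213, 282, 61, 74) [242.8156 318.5287] [54.7741 70.0747] 5.194429397583008
  z.025 [array([0.3785, 0.3377]), array([0.5175, 0.3291]), array([0.5083, 0.2183]), array([0.3698, 0.2285])] z.116 [0.4458 0.2633 0.116 ]
top lime 1613.0 (395, 258, 47, 47) [418.25 281.25] [45.9619 45.2548] 45.0
  z.025 [array([ 0.52  , -0.0093]), array([ 0.5854, -0.0751]), array([ 0.5196, -0.14  ]), array([ 0.4552, -0.0741])] z.116 [ 0.5157 -0.0581  0.116 ]
top lime 1435.5 (301, 285, 43, 51) [322.4818 311.0132] [37.3241 47.6423] 9.162346839904785
  z.025 [array([0.4182, 0.1627]), array([0.512 , 0.1485]), array([0.5005, 0.0742]), array([0.4069, 0.0891])] z.116 [0.4605 0.1179 0.116 ]
top red 58.0 (496, 261, 20, 13) [505.0294 266.6176] [ 9.4589 20.6155] 75.96376037597656
  z.174 [array([ 0.5427, -0.1801]), array([ 0.5515, -0.2157]), array([ 0.5355, -0.2191]), array([ 0.5267, -0.1836])] [ 0.5398 -0.2028  0.165 ]
side lime 4991.5 (344, 338, 95, 76) [392.1195 374.7756] [90.2372 60.4142] 12.094757080078125
  z.025 [array([0.5172, 0.3509]), array([0.5196, 0.2187]), array([0.3649, 0.2309]), array([0.382 , 0.3569])] z.116 [0.4458 0.374  0.116 ]
side lime 3293.5 (443, 110, 90, 55) [486.7588 135.3353] [86.4468 41.5422] 12.528807640075684
  z.025 [array([ 0.3738, -0.7906]), array([ 0.3317, -1.3521]), array([-0.0186, -1.1735]), array([ 0.0942, -0.6896])] z.116 [ 0.2358 -0.6805  0.116 ]
side lime 1541.5 (363, 291, 59, 42) [391.853  311.0883] [53.6004 31.7722] 14.03624439239502
  z.025 [array([0.5126, 0.1747]), array([0.5111, 0.0806]), array([0.4063, 0.0983]), array([0.4161, 0.1882])] z.116 [0.4591 0.2432 0.116 ]
side lime 794.5 (357, 212, 41, 26) [377.  224.5] [25. 40.] 90.0
  z.025 [array([ 0.5874, -0.234 ]), array([ 0.4848, -0.2584]), array([ 0.4743, -0.133 ]), array([ 0.5678, -0.111 ])] z.116 [ 0.5157 -0.024   0.116 ]
```

```bash
cat >> h.py <<'E'
def down(a): # tool down, tool x at angle a (deg)
    a=np.radians(a); x=np.array([np.cos(a),np.sin(a),0]); z=np.array([0,0,-1.]); return np.c_[x,np.cross(z,x),z]
def delta(pos,a):
    s=ctrl.state(); R=Rt(s)
    sh=R.T@(np.array(pos)-s['tool_pos']); rv=Ro.from_matrix(R.T@down(a)).as_rotvec(degrees=True)
    print('t',round(s['time_s'],2),'pos',s['tool_pos'].round(4),'shift',sh.round(4),'turn',(rv/120).round(4),'F',s['force'].round(1),'w',round(s['gripper_width'],3))
E
python3 -c "
from h import *
delta((.539,-.203,.30),99)"
```

```text
t 0.1 pos [ 0.1958 -0.593   0.2402] shift [ 0.4482 -0.2629 -0.0592] turn [-6.000e-04 -7.000e-04 -6.728e-01] F [-0.3  0.3 -0.3] w 0.999
```

Call:
step_arm:
  deltas:
    - [1, 0.1, -0.06, -0.06, 0, 0, -0.1]
    - [1, 0.448, -0.263, -0.06, -0.0006, -0.0007, -0.673]
    - [1, 0.448, -0.263, -0.06, -0.0006, -0.0007, -0.673]
    - [1, 0.448, -0.263, -0.06, -0.0006, -0.0007, -0.673]
    - [1, 0.448, -0.263, -0.06, -0.0006, -0.0007, -0.673]
    - [1, 0.448, -0.263, -0.06, -0.0006, -0.0007, -0.673]
    - [1, 0.448, -0.263, -0.06, -0.0006, -0.0007, -0.673]
    - [1, 0.448, -0.263, -0.06, -0.0006, -0.0007, -0.673]

```text
time_s: 0.77
tool_pos: [0.4129, -0.3454, 0.2848]
tool_rot: [0.0, 0.789, 0.615, -0.0]
force: [-0.4, -0.4, 0.6]
gripper_width: 1.001
finger_force: 0.0
```

```bash
python3 -c "
from h import *
delta((.539,-.203,.30),99)"
```

```text
t 0.77 pos [ 0.4129 -0.3454  0.2848] shift [ 0.1688  0.0876 -0.0154] turn [-1.000e-04  4.000e-04 -1.925e-01] F [-0.4 -0.4  0.6] w 1.001
```

Call:
step_arm:
  deltas:
    - [1, 0.165, 0.085, -0.015, 0, 0, -0.19]
    - [1, 0.165, 0.085, -0.015, 0, 0, -0.19]
    - [1, 0.165, 0.085, -0.015, 0, 0, -0.19]
    - [1, 0.165, 0.085, -0.015, 0, 0, -0.19]
    - [1, 0.165, 0.085, -0.015, 0, 0, -0.19]
    - [1, 0.165, 0.085, -0.015, 0, 0, -0.19]
    - [1, 0.165, 0.085, -0.015, 0, 0, -0.19]
    - [1, 0.165, 0.085, -0.015, 0, 0, -0.19]

```text
time_s: 1.43
tool_pos: [0.535, -0.209, 0.2991]
tool_rot: [-0.0, 0.654, 0.757, -0.001]
force: [-0.2, -0.1, -0.4]
gripper_width: 0.997
finger_force: 0.0
```

Run:
```python
from h import *
np.set_printoptions(precision=4,suppress=True)
delta((.539,-.203,.30),99)
s=ctrl.state(); im=ctrl.camera('wrist'); cv2.imwrite('pics/w1.png',im[:,:,::-1]); np.save('w1.npy',s,allow_pickle=True)
for c in HSV:
    for k in blobs(im,c,40):
        r=cv2.minAreaRect(k); print(c,cv2.contourArea(k),cv2.boundingRect(k),np.array(r[0]),np.array(r[1]),r[2])
```

```text
t 1.43 pos [ 0.535  -0.209   0.2991] shift [ 0.0054  0.0049 -0.0009] turn [-0.0008  0.0005 -0.0053] F [-0.2 -0.1 -0.4] w 0.997
lime 7584.0 (266, 0, 112, 84) [321.5  41.5] [ 83. 111.] 90.0
```

View pics/w1.png

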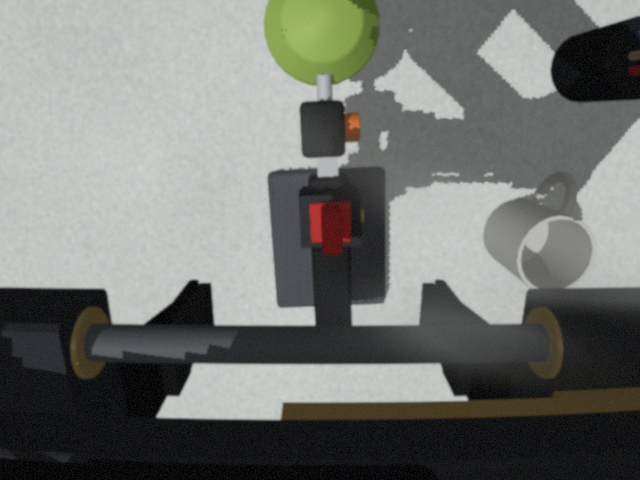

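The wrist view is centred on the lamp: shade at about (322,25), grip block at (323,130) with the orange button on its right at (353,127), and the pin at (331,228). The image is dark from the arm's shadow, so I'll loosen the masks.

```bash
sed -i "s/'red':((0,200,100),(4/'red':((0,170,50),(5/; s/'orange':((8,200,120)/'orange':((7,150,60)/" h.py
python3 - <<'E'
from h import *
np.set_printoptions(precision=4,suppress=True)
s=np.load('w1.npy',allow_pickle=True).item(); im=cv2.cvtColor(cv2.imread('pics/w1.png'),cv2.COLOR_BGR2RGB)
P=lambda p,z:plane('wrist',p,z,s)[:2]
k=blobs(im,'red')[0]; x,y,w,h=cv2.boundingRect(k); print('red',x,y,w,h)
m=np.zeros(im.shape[:2],np.uint8); cv2.drawContours(m,[k],-1,1,-1)
V=im[:,:,0]*(m>0)
for r in range(y,y+h,4):
    c=np.flatnonzero(m[r]); print(r,c.min(),c.max(),V[r,c][::3])
for b in blobs(im,'orange'): print('or',cv2.boundingRect(b))
b=blobs(im,'lime')[0]; (cx,cy),rad=cv2.minEnclosingCircle(b); e=cv2.fitEllipse(b); print('lime',cx,cy,rad,e,cv2.boundingRect(b))
# black rows widths
g=cv2.cvtColor(im,cv2.COLOR_RGB2GRAY)
for r in (105,115,125,135,145,152,215,225,235,260,270,280,290,300):
    print(r,[int(v) for v in g[r,290:400:6]])
E
```

```text
red 310 202 41 53
202 330 343 [69 75]
206 310 346 [161 176 175 173 109  77  74  80  75  73  87  94  88]
210 310 350 [161 175 177 166  83  76  76  76  77  79  77  88  89  82]
214 310 350 [156 175 174 171  89  86  87  89  86  87  82  89  90  83]
218 311 349 [167 175 175 155  85  89  86  88  90  85  82  89  90]
222 311 350 [162 176 174 158  84  91  88  89  89  87  81  91  91  73]
226 311 348 [161 174 177 163  85  92  88  87  87  88  85  88  86]
230 311 350 [159 175 176 160  86  91  87  89  88  90  80  86  90  71]
234 311 348 [151 172 176 165  87  87  89  89  89  85  81  89  88]
238 311 350 [138 173 175 170  87  87  87  92  90  86  91 141 119  94]
242 323 341 [85 90 89 88 88 89 79]
246 323 341 [80 85 88 88 86 89 80]
250 323 341 [75 85 87 86 86 86 79]
254 329 336 [74 76]
or (344, 114, 16, 23)
lime 321.7620849609375 26.243812561035156 57.58970260620117 ((321.556396484375, 35.589256286621094), (85.96266174316406, 119.43865966796875), 89.38116455078125) (266, 0, 112, 84)
105 [196, 195, 49, 45, 51, 46, 42, 43, 41, 141, 105, 106, 102, 104, 104, 105, 104, 105, 105]
115 [201, 194, 55, 58, 54, 53
[... 396 characters left out ...]
5, 107, 109, 106, 106, 107, 107]
215 [81, 80, 54, 54, 88, 80, 38, 43, 41, 45, 39, 29, 80, 48, 45, 50, 101, 194, 197]
225 [80, 81, 51, 54, 92, 79, 41, 40, 41, 36, 39, 29, 35, 44, 46, 41, 99, 198, 196]
235 [83, 82, 53, 54, 90, 81, 48, 45, 36, 41, 34, 29, 39, 38, 37, 42, 98, 200, 195]
260 [84, 80, 80, 82, 33, 34, 39, 32, 39, 32, 29, 37, 42, 38, 42, 39, 96, 199, 201]
270 [81, 80, 77, 79, 34, 40, 40, 34, 31, 33, 28, 38, 39, 38, 38, 39, 98, 197, 196]
280 [84, 78, 80, 76, 44, 38, 39, 38, 34, 39, 33, 42, 46, 47, 45, 45, 101, 200, 193]
290 [83, 79, 82, 81, 38, 36, 47, 45, 40, 44, 29, 45, 49, 49, 52, 51, 107, 192, 194]
300 [79, 78, 78, 77, 48, 40, 40, 39, 46, 43, 46, 61, 76, 78, 86, 88, 191, 197, 196]
```

Run:
```python
from h import *
np.set_printoptions(precision=4,suppress=True)
s=np.load('w1.npy',allow_pickle=True).item(); im=cv2.cvtColor(cv2.imread('pics/w1.png'),cv2.COLOR_BGR2RGB)
P=lambda p,z:plane('wrist',p,z,s)[:2]
R=Rt(s); print('toolx ang',np.degrees(np.arctan2(R[1,0],R[0,0])))
ex=R[:2,0]; ey=R[:2,1]
def show(n,p): d=p-s['tool_pos'][:2]; print(n,p,'tool',d@ex,d@ey)
show('flangeL',P((310.5,222),.14));show('flangeR',P((350.5,222),.14))
show('flange near',P((330,204.),.14)); show('flange far',P((330,240),.14))
show('tabtop far',P((332,254.5),.174)); show('tabL',P((322.5,248),.174)); show('tabR',P((341.5,248),.174))
g=cv2.GaussianBlur(cv2.cvtColor(im,cv2.COLOR_RGB2GRAY),(3,3),0)
for r in (112,125,135): 
    a=g[r].astype(int); L=[c for c in range(285,320) if a[c]<130][0]; print(r,'L',L)
print([ [int(v) for v in g[r,336:352]] for r in (106,112,125,145)])
print('col',[(r,int(g[r,312])) for r in range(92,170,3)])
show('grip topL',P((301,125),.135)); show('gripR',P((344,125),.135))
show('shade',P((321.7,26.2),.09)); show('orange',P((360,125),.112))
b=blobs(im,'lime')[0][:,0]; b=b[b[:,1]>2]
w=np.array([P(q,.085) for q in b]); A=np.c_[2*w,np.ones(len(w))]; q=np.linalg.lstsq(A,(w**2).sum(1),rcond=None)[0]; print('rim r',np.sqrt(q[2]+q[:2]@q[:2])); show('rim',q[:2])
```

```text
toolx ang 98.36042557741274
flangeL [ 0.5306 -0.2082] tool 0.0014328444411868698 -0.0042110249330904615
flangeR [ 0.5598 -0.2039] tool 0.001436164624427274 0.02529838348499322
flange near [ 0.5427 -0.1928] tool 0.014923326570409484 0.01006148754684991
flange far [ 0.5469 -0.2198] tool -0.012372023744850724 0.010284445189178669
tabtop far [ 0.5473 -0.2201] tool -0.012765795599880798 0.010612528285684862
tabL [ 0.5403 -0.2166] tool -0.008216883186578776 0.004238153081875167
tabR [ 0.5529 -0.2147] tool -0.008218891082989292 0.016899786046551978
112 L 300
125 L 301
135 L 301
[[38, 39, 39, 37, 34, 35, 49, 79, 109, 122, 119, 111, 108, 106, 105, 105], [43, 42, 41, 40, 37, 34, 43, 67, 96, 110, 107, 100, 96, 94, 93, 92], [50, 50, 49, 48, 47, 44, 43, 45, 52, 63, 72, 79, 87, 102, 118, 130], [54, 53, 53, 54, 54, 53, 54, 67, 100, 143, 176, 191, 195, 195, 196, 197]]
col [(92, 198), (95, 199), (98, 197), (101, 121), (104, 44), (107, 51), (110, 53), (113, 53), (116, 58), (119, 58), (122, 60), (125, 63), (128, 65), (131, 65), (134, 67), (137, 70), (140, 68), (143, 70), (146, 68), (149, 69), (152, 66), (155, 68), (158, 159), (161, 194), (164, 194), (167, 156)]
grip topL [ 0.514  -0.1404] tool 0.07091379915405763 -0.01074955925296224
gripR [ 0.5442 -0.136 ] tool 0.07092091182171098 0.019714462838009865
shade [ 0.518  -0.0643] tool 0.14563039985625165 0.004245249227780301
orange [ 0.5577 -0.1342] tool 0.07071655122852684 0.033342648863961946
rim r 0.04379357065219367
rim [ 0.5175 -0.0612] tool 0.1488187946940473 0.004236263901374326
```

Run:
```python
from h import *
s=np.load('w1.npy',allow_pickle=True).item(); im=cv2.cvtColor(cv2.imread('pics/w1.png'),cv2.COLOR_BGR2RGB)
g=cv2.GaussianBlur(cv2.cvtColor(im,cv2.COLOR_RGB2GRAY),(3,3),0).astype(float)
def edge(rows,c0,c1,z,sign):
    pts=[]
    for r in rows:
        d=np.diff(g[r,c0:c1])*sign; pts.append(plane('wrist',(c0+np.argmax(d)+.5,r),z,s)[:2])
    pts=np.array(pts); v=cv2.fitLine(pts.astype(np.float32),cv2.DIST_HUBER,0,1e-4,1e-4)[:2,0]; a=np.degrees(np.arctan2(v[1],v[0]))%180
    return round(float(a),2),pts.mean(0).round(4)
print('footL',edge(range(185,295,2),255,290,.018,-1))
print('footR',edge(range(185,230,2),375,400,.018,1))
print('sleeveL',edge(range(262,310,2),300,330,.116,-1))
print('sleeveR',edge(range(258,300,2),340,360,.116,1))
print('gripL',edge(range(108,150,2),292,310,.135,-1))
print('flangeL',edge(range(208,238,2),305,316,.14,1))
delta((.5452,-.206,.24),100)
```

```text
footL (100.9, array([ 0.4956, -0.2621]))
footR (107.93, array([ 0.6097, -0.2103]))
sleeveL (101.22, array([ 0.5405, -0.2671]))
sleeveR (101.37, array([ 0.5711, -0.2563]))
gripL (100.8, array([ 0.5139, -0.1426]))
flangeL (102.3, array([ 0.5298, -0.2084]))
t 1.48 pos [ 0.5348 -0.2095  0.2993] shift [0.002  0.0109 0.0593] turn [-0.0006  0.0005 -0.0142] F [-0.5  0.5 -0. ] w 0.999
```

Call:
step_arm:
  deltas:
    - [0.6, 0.002, 0.011, 0.03, -0.0006, 0.0005, -0.0225]
    - [0.6, 0.002, 0.011, 0.06, -0.0006, 0.0005, -0.0225]
    - [0.6, 0.002, 0.011, 0.095, -0.0006, 0.0005, -0.0225]
    - [0.6, 0.002, 0.011, 0.11, -0.0006, 0.0005, -0.0225]
    - [0.6, 0.002, 0.011, 0.11, -0.0006, 0.0005, -0.0225]
    - [0.6, 0.002, 0.011, 0.11, -0.0006, 0.0005, -0.0225]

```text
time_s: 1.98
tool_pos: [0.5449, -0.2061, 0.1891]
tool_rot: [-0.001, 0.636, 0.771, 0.0]
force: [-0.1, -0.9, 0.6]
gripper_width: 0.647
finger_force: 0.0
```

Run:
```python
from h import *
s=ctrl.state(); im=ctrl.camera('wrist'); cv2.imwrite('pics/w2.png',im[:,:,::-1])
delta((.5452,-.206,.164),101)
for k in blobs(im,'red',60): print(cv2.boundingRect(k))
```

```text
t 2.03 pos [ 0.5461 -0.2065  0.1908] shift [ 0.0007 -0.0008  0.0268] turn [ 0.0008  0.0004 -0.0003] F [ 0.6  0.1 -0. ] w 0.628
(285, 247, 63, 78)
```

View pics/w2.png

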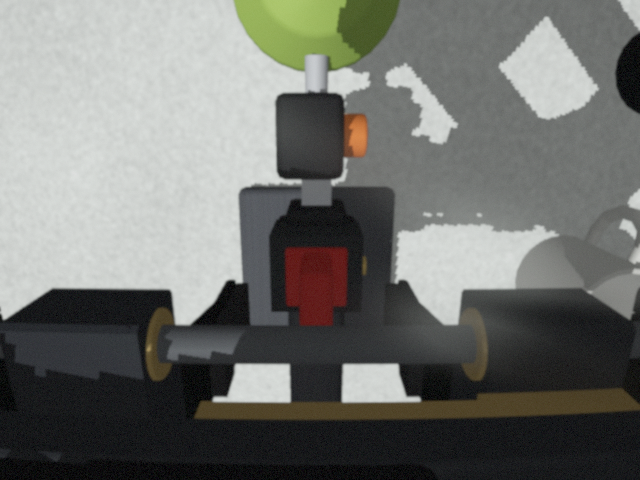

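The tab is centred between the fingers at column 316 and in line with them. I'll go down, close, and lift in small steps.

Call:
step_arm:
  deltas:
    - [0.6, 0.001, -0.001, 0.013, 0.0008, 0.0004, 0]
    - [0.6, 0.001, -0.001, 0.026, 0.0008, 0.0004, 0]
    - [0.6, 0.001, -0.001, 0.026, 0.0008, 0.0004, 0]
    - [0, 0.001, -0.001, 0.026, 0.0008, 0.0004, 0]
    - [0, 0.001, -0.001, 0.026, 0.0008, 0.0004, 0]
    - [0, 0.001, -0.001, 0.026, 0.0008, 0.0004, 0]
    - [0, 0.001, -0.001, 0.026, 0.0008, 0.0004, 0]
    - [0, 0.001, -0.001, 0.026, 0.0008, 0.0004, 0]
  newtons: 35

```text
time_s: 2.7
tool_pos: [0.5454, -0.2046, 0.1643]
tool_rot: [-0.0, 0.636, 0.772, 0.0]
force: [-0.5, -0.3, -0.3]
gripper_width: 0.305
finger_force: 0.0
```

```bash
python3 -c "
from h import *
delta((.5452,-.206,.164),101); print(ctrl.state()['finger_force'])"
```

```text
t 2.7 pos [ 0.5454 -0.2046  0.1643] shift [-0.0014 -0.0004  0.0003] turn [ 0.     -0.      0.0006] F [-0.5 -0.3 -0.3] w 0.305
0.0
```

Call:
step_arm:
  deltas:
    - [0, -0.001, 0, 0, 0, 0, 0]
    - [0, -0.001, 0, 0, 0, 0, 0]
    - [0, -0.001, 0, 0, 0, 0, 0]
    - [0, -0.001, 0, 0, 0, 0, 0]
    - [0, -0.001, 0, 0, 0, 0, 0]
    - [0, -0.001, 0, 0, 0, 0, 0]

```text
time_s: 3.2
tool_pos: [0.5453, -0.2056, 0.164]
tool_rot: [-0.0, 0.636, 0.772, -0.0]
force: [1.2, -0.2, 1.5]
gripper_width: 0.159
finger_force: 35.0
```

Call:
step_arm:
  deltas:
    - [0, 0, 0, -0.004, 0, 0, 0]
    - [0, 0, 0, -0.008, 0, 0, 0]
    - [0, 0, 0, -0.014, 0, 0, 0]
    - [0, 0, 0, -0.022, 0, 0, 0]
    - [0, 0, 0, -0.032, 0, 0, 0]
    - [0, 0, 0, -0.045, 0, 0, 0]
    - [0, 0, 0, -0.06, 0, 0, 0]
    - [0, 0, 0, -0.08, 0, 0, 0]

```text
time_s: 3.87
tool_pos: [0.5455, -0.2052, 0.2463]
tool_rot: [-0.0, 0.636, 0.772, 0.0]
force: [0.5, -0.3, -1.6]
gripper_width: 0.16
finger_force: 35.0
```

Run:
```python
from h import *
delta((.4435,.2785,.26),101)
s=ctrl.state(); im=ctrl.camera('wrist'); cv2.imwrite('pics/w3.png',im[:,:,::-1])
for k in blobs(im,'red',60): print(cv2.boundingRect(k))
```

```text
t 3.87 pos [ 0.5455 -0.2052  0.2463] shift [ 0.4943 -0.0072 -0.0135] turn [ 0.0003 -0.0002  0.0006] F [ 0.5 -0.3 -1.6] w 0.16
(282, 265, 70, 60)
(300, 365, 34, 8)
```

View pics/w3.png

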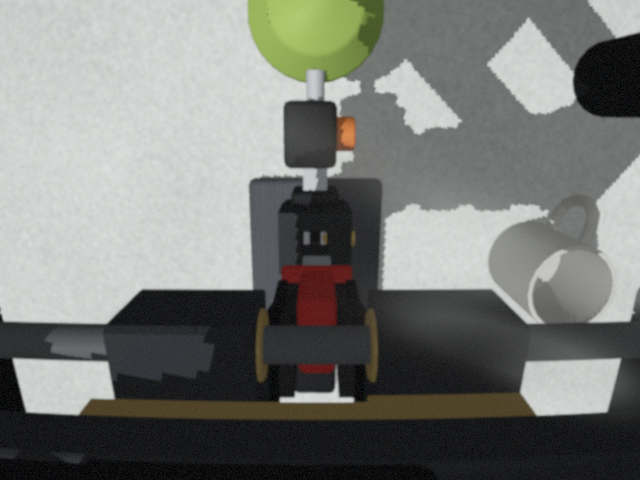

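The pin is out: the red head sits between the fingers at (317,320) and the collar hole shows empty at (316,238). Next I carry it to the tray and turn it to the tray's long axis, so it can be laid in leaning over.

```bash
cat >> h.py <<'E'
def delta2(pos,a,tilt):
    s=ctrl.state(); R=Rt(s); D=down(a)@Ro.from_euler('y',tilt,degrees=True).as_matrix()
    print('t',round(s['time_s'],2),'pos',s['tool_pos'].round(4),'shift',(R.T@(np.array(pos)-s['tool_pos'])).round(4),'turn',(Ro.from_matrix(R.T@D).as_rotvec(degrees=True)/120).round(4),'F',s['force'].round(1),'w',round(s['gripper_width'],3),s['finger_force'])
E
python3 -c "
from h import *
delta2((.4435,.2785,.26),176.4,0)"
```

```text
t 3.92 pos [ 0.5477 -0.2063  0.252 ] shift [ 0.4958 -0.009  -0.0104] turn [ 0.0012  0.0039 -0.6276] F [ 1.5 -0.9  2.8] w 0.157 34.999907528981566
```

Call:
step_arm:
  deltas:
    - [0, 0.1, -0.003, -0.02, 0.001, 0.001, 0]
    - [0, 0.2, -0.005, -0.02, 0.001, 0.003, 0]
    - [0, 0.495, -0.009, -0.015, 0.001, 0.003, -0.627]
    - [0, 0.495, -0.009, -0.015, 0.001, 0.003, -0.627]
    - [0, 0.495, -0.009, -0.015, 0.001, 0.003, -0.627]
    - [0, 0.495, -0.009, -0.015, 0.001, 0.003, -0.627]
    - [0, 0.495, -0.009, -0.015, 0.001, 0.003, -0.627]
    - [0, 0.495, -0.009, -0.015, 0.001, 0.003, -0.627]

```text
time_s: 4.58
tool_pos: [0.4752, 0.1216, 0.2598]
tool_rot: [-0.002, 0.306, 0.952, 0.002]
force: [1.1, 0.3, -0.2]
gripper_width: 0.16
finger_force: 35.0
```

```bash
python3 -c "
from h import *
delta2((.4435,.2785,.22),176.4,0)"
```

```text
t 4.58 pos [0.4752 0.1216 0.2598] shift [0.1169 0.109  0.0408] turn [ 0.0022 -0.0019 -0.2668] F [ 1.1  0.3 -0.2] w 0.16 34.99702566303313
```

Call:
step_arm:
  deltas:
    - [0, 0.115, 0.105, 0.03, 0.001, -0.001, -0.25]
    - [0, 0.115, 0.105, 0.03, 0.001, -0.001, -0.25]
    - [0, 0.115, 0.105, 0.03, 0.001, -0.001, -0.25]
    - [0, 0.115, 0.105, 0.03, 0.001, -0.001, -0.25]
    - [0, 0.115, 0.105, 0.03, 0.001, -0.001, -0.25]
    - [0, 0.115, 0.105, 0.03, 0.001, -0.001, -0.25]
    - [0, 0.115, 0.105, 0.03, 0.001, -0.001, -0.25]

```text
time_s: 5.17
tool_pos: [0.4442, 0.2723, 0.2298]
tool_rot: [-0.002, 0.052, 0.999, 0.001]
force: [0.9, -1.2, -0.4]
gripper_width: 0.155
finger_force: 35.0
```

```bash
python3 -c "
from h import *
delta2((.4435,.2785,.15),176.4,-35)"
```

```text
t 5.17 pos [0.4442 0.2723 0.2298] shift [0.001  0.0059 0.0798] turn [-0.0051 -0.2931 -0.0197] F [ 0.9 -1.2 -0.4] w 0.155 34.99967602081597
```

Call:
step_arm:
  deltas:
    - [0, 0.001, 0.006, 0.03, -0.002, -0.06, -0.01]
    - [0, 0.001, 0.006, 0.06, -0.005, -0.12, -0.02]
    - [0, 0.001, 0.006, 0.08, -0.005, -0.18, -0.02]
    - [0, 0.001, 0.006, 0.08, -0.005, -0.24, -0.02]
    - [0, 0.001, 0.006, 0.08, -0.005, -0.293, -0.02]
    - [0, 0.001, 0.006, 0.08, -0.005, -0.293, -0.02]
    - [0, 0.001, 0.006, 0.08, -0.005, -0.293, -0.02]
    - [0, 0.001, 0.006, 0.08, -0.005, -0.293, -0.02]

```text
time_s: 5.83
tool_pos: [0.4443, 0.2784, 0.1501]
tool_rot: [0.299, 0.03, 0.954, -0.009]
force: [0.8, 0.3, -0.3]
gripper_width: 0.156
finger_force: 35.0
```

```bash
python3 -c "
from h import *
delta2((.4435,.2785,.068),176.4,-35)"
```

```text
t 5.83 pos [0.4443 0.2784 0.1501] shift [0.0476 0.     0.067 ] turn [ 0.0001 -0.0013 -0.0004] F [ 0.8  0.3 -0.3] w 0.156 34.99971385113895
```

Call:
step_arm:
  deltas:
    - [0, 0.016, 0, 0.022, 0, -0.001, 0]
    - [0, 0.032, 0, 0.045, 0, -0.001, 0]
    - [0, 0.042, 0, 0.059, 0, -0.001, 0]
    - [0, 0.0476, 0, 0.067, 0, -0.001, 0]
    - [0, 0.0476, 0, 0.067, 0, -0.001, 0]
    - [0, 0.0476, 0, 0.067, 0, -0.001, 0]

```text
time_s: 6.33
tool_pos: [0.4441, 0.2781, 0.0671]
tool_rot: [0.3, 0.031, 0.953, -0.01]
force: [0.1, -0.1, 0.2]
gripper_width: 0.154
finger_force: 35.0
```

```bash
python3 -c "
from h import *
delta2((.4435,.2785,.068),176.4,-35)
im=ctrl.camera('side')[230:470,240:560]; cv2.imwrite('pics/s2.png',cv2.resize(im,None,fx=2,fy=2)[:,:,::-1])"
```

```text
t 6.33 pos [0.4441 0.2781 0.0671] shift [-0.      0.0004 -0.0011] turn [-0.0007 -0.0002 -0.0004] F [ 0.1 -0.1  0.2] w 0.154 34.9999300763011
```

View pics/s2.png

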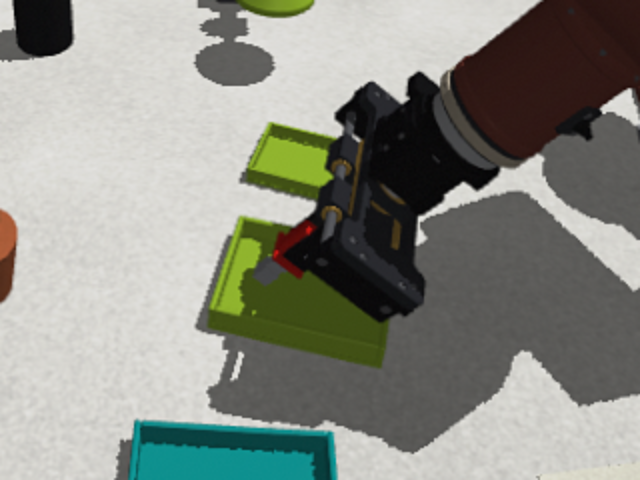

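The pin's shank rests in the tray at about (268,270) in the crop, leaning with its red head at (295,245). I'll release and back straight off.

Call:
step_arm:
  deltas:
    - [0.5, 0, 0, 0, 0, 0, 0]
    - [0.5, 0, 0, 0, 0, 0, 0]
    - [0.5, 0, 0, 0, 0, 0, 0]
    - [0.5, 0, 0, 0, 0, 0, 0]
    - [0.5, 0, 0, -0.03, 0, 0, 0]
    - [0.5, 0, 0, -0.07, 0, 0, 0]
    - [0.5, 0, 0, -0.11, 0, 0, 0]
    - [0.5, 0, 0, -0.15, 0, 0, 0]

```text
time_s: 7.05
tool_pos: [0.3549, 0.2833, 0.19]
tool_rot: [0.3, 0.029, 0.954, -0.01]
force: [0.8, 1.1, 0.4]
gripper_width: 0.493
finger_force: 0.0
```

Run:
```python
from h import *
delta2((.34,.27,.25),176.4,0)
im=ctrl.camera('side')[230:470,240:560]; cv2.imwrite('pics/s3.png',cv2.resize(im,None,fx=2,fy=2)[:,:,::-1])
```

```text
t 7.05 pos [0.3549 0.2833 0.19  ] shift [-0.0228 -0.0143 -0.0572] turn [-0.0004  0.2909  0.0007] F [0.8 1.1 0.4] w 0.493 0.0
```

View pics/s3.png

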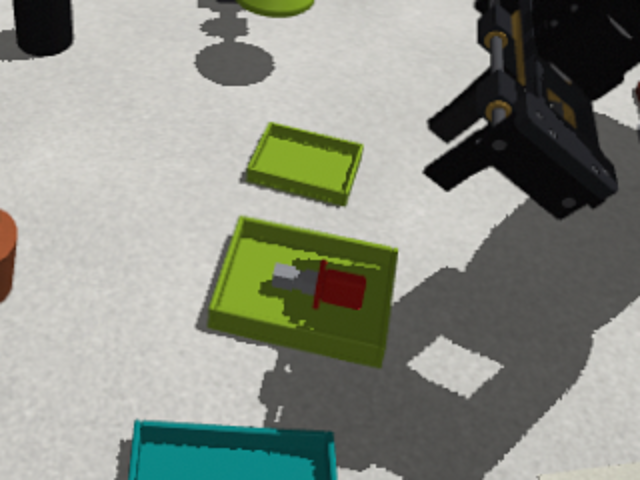

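The pin lies flat inside the larger lime tray, shank at (285,272) and red head at (340,287). I'll go back up and over to the grip.

```bash
python3 -c "
from h import *
delta2((.5324,-.1402,.26),101,0)
delta2((.45,.12,.26),125,0)"
```

```text
t 7.1 pos [0.3551 0.2863 0.1982] shift [-0.2029 -0.4146  0.0642] turn [0.1967 0.2476 0.6072] F [1.5 4.1 3.1] w 0.494 0.0
t 7.1 pos [0.3551 0.2863 0.1982] shift [-0.1219 -0.1598  0.0091] turn [0.1356 0.2724 0.4144] F [1.5 4.1 3.1] w 0.494 0.0
```

Call:
step_arm:
  deltas:
    - [0.8, -0.05, -0.01, -0.04, 0.01, 0.04, 0.01]
    - [0.8, -0.122, -0.16, 0.009, 0.136, 0.272, 0.414]
    - [0.8, -0.122, -0.16, 0.009, 0.136, 0.272, 0.414]
    - [0.8, -0.122, -0.16, 0.009, 0.136, 0.272, 0.414]
    - [0.8, -0.122, -0.16, 0.009, 0.136, 0.272, 0.414]
    - [0.8, -0.122, -0.16, 0.009, 0.136, 0.272, 0.414]
    - [0.8, -0.122, -0.16, 0.009, 0.136, 0.272, 0.414]
    - [0.8, -0.122, -0.16, 0.009, 0.136, 0.272, 0.414]

```text
time_s: 7.77
tool_pos: [0.4523, 0.1163, 0.2528]
tool_rot: [0.035, 0.414, 0.91, -0.007]
force: [-0.2, 0.2, 0.0]
gripper_width: 0.795
finger_force: 0.0
```

```bash
python3 -c "
from h import *
delta2((.5324,-.1402,.26),101,0)"
```

```text
t 7.77 pos [0.4523 0.1163 0.2528] shift [-0.2461 -0.1081  0.0081] turn [0.0166 0.0302 0.2503] F [-0.2  0.2  0. ] w 0.795 0.0
```

Call:
step_arm:
  deltas:
    - [0.8, -0.246, -0.108, 0.008, 0.0166, 0.03, 0.25]
    - [0.8, -0.246, -0.108, 0.008, 0.0166, 0.03, 0.25]
    - [0.8, -0.246, -0.108, 0.008, 0.0166, 0.03, 0.25]
    - [0.8, -0.246, -0.108, 0.008, 0.0166, 0.03, 0.25]
    - [0.8, -0.246, -0.108, 0.008, 0.0166, 0.03, 0.25]
    - [0.8, -0.246, -0.108, 0.008, 0.0166, 0.03, 0.25]
    - [0.8, -0.246, -0.108, 0.008, 0.0166, 0.03, 0.25]
    - [0.8, -0.246, -0.108, 0.008, 0.0166, 0.03, 0.25]

```text
time_s: 8.43
tool_pos: [0.5342, -0.1424, 0.2597]
tool_rot: [0.002, 0.634, 0.773, -0.001]
force: [-0.8, 0.4, 0.1]
gripper_width: 0.802
finger_force: 0.0
```

Run:
```python
from h import *
delta2((.5324,-.1402,.2),101,0)
ctrl.camera('top') # settle
s=ctrl.state(); im=ctrl.camera('wrist'); cv2.imwrite('pics/w4.png',im[:,:,::-1])
delta2((.5324,-.1402,.2),101,0)
for k in blobs(im,'orange',20): print('or',cv2.boundingRect(k))
g=cv2.cvtColor(im,cv2.COLOR_RGB2GRAY)
b=blobs(im,'lime')[0]; print('lime',cv2.boundingRect(b),cv2.minEnclosingCircle(b))
```

```text
t 8.43 pos [ 0.5342 -0.1424  0.2597] shift [ 0.0028 -0.0014  0.0597] turn [0.0006 0.0019 0.002 ] F [-0.8  0.4  0.1] w 0.802 0.0
t 8.53 pos [ 0.5333 -0.1386  0.2594] shift [-0.0013 -0.0013  0.0594] turn [0.0003 0.0007 0.0033] F [-0.8  0.5  0. ] w 0.801 0.0
or (333, 215, 16, 29)
lime (259, 51, 117, 94) ((316.64996337890625, 108.56816864013672), 60.88056945800781)
```

View pics/w4.png

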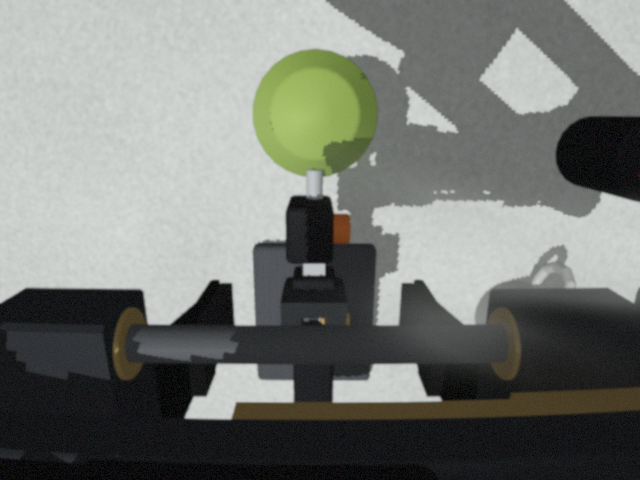

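Run:
```python
from h import *
s=ctrl.state(); R=Rt(s)
for n,p,z in(('orange face',(349,229),.112),('shade rim',(316.6,113),.09),('shade disc',(316,112),.112),('grip L',(289,215),.135),('grip R',(332,215),.135),('grip near end',(312,197),.135),('sleeve',(313,385),.116)):
    print(n,(R.T@(plane('wrist',p,z,s)-s['tool_pos'])*1000).round(1))
delta2((.5324,-.1402,.112),101,0)
```

```text
orange face [ -0.8  23.6 147.4]
shade rim [ 79.4   0.6 169.3]
shade disc [ 79.7   0.2 147.3]
grip L [ 14.6 -17.4 124.4]
grip R [ 14.5  10.5 124.4]
grip near end [ 26.4  -2.4 124.3]
sleeve [-127.2   -2.3  143.6]
t 8.53 pos [ 0.5333 -0.1386  0.2594] shift [-0.0012 -0.0013  0.1474] turn [0.0003 0.0007 0.0033] F [-0.8  0.5  0. ] w 0.801 0.0
```

The grip block is at (311,228) and the button at (341,229). The button face, shade and sleeve all put the grip point within about 1.5 mm of the plan. Descending.

Call:
step_arm:
  deltas:
    - [0.8, -0.0005, -0.001, 0.035, 0, 0.0007, 0.003]
    - [0.8, -0.0005, -0.001, 0.07, 0, 0.0007, 0.003]
    - [0.8, -0.0005, -0.001, 0.1, 0, 0.0007, 0.003]
    - [0.8, -0.0005, -0.001, 0.125, 0, 0.0007, 0.003]
    - [0.8, -0.0005, -0.001, 0.147, 0, 0.0007, 0.003]
    - [0.8, -0.0005, -0.001, 0.147, 0, 0.0007, 0.003]
    - [0.8, -0.0005, -0.001, 0.147, 0, 0.0007, 0.003]

```text
time_s: 9.12
tool_pos: [0.5318, -0.1374, 0.1119]
tool_rot: [-0.001, 0.635, 0.773, -0.0]
force: [0.2, 0.5, 0.2]
gripper_width: 0.798
finger_force: 0.0
```

```bash
python3 -c "
from h import *
delta2((.5324,-.1402,.112),101,0)"
```

```text
t 9.12 pos [ 0.5318 -0.1374  0.1119] shift [-0.0029  0.0001 -0.0001] turn [-0.0007 -0.0005  0.0018] F [0.2 0.5 0.2] w 0.798 0.0
```

Call:
step_arm:
  deltas:
    - [0.2, -0.0015, 0, 0, 0, 0, 0]
    - [0.2, -0.0015, 0, 0, 0, 0, 0]
    - [0.2, -0.0015, 0, 0, 0, 0, 0]
    - [0.2, -0.0015, 0, 0, 0, 0, 0]
    - [0.2, -0.0015, 0, 0, 0, 0, 0]
    - [0.2, -0.0015, 0, 0, 0, 0, 0]
    - [0.2, -0.0015, 0, 0, 0, 0, 0]
    - [0.2, -0.0015, 0, 0, 0, 0, 0]
  newtons: 45

```text
time_s: 9.78
tool_pos: [0.5314, -0.1413, 0.1137]
tool_rot: [-0.001, 0.635, 0.772, -0.002]
force: [-11.9, -1.0, 11.1]
gripper_width: 0.409
finger_force: 45.0
```

Call:
step_arm:
  deltas:
    - [0.2, 0, 0, 0, 0, 0, 0]
    - [0.2, 0, 0, 0, 0, 0, 0]
    - [0.2, 0, 0, 0, 0, 0, 0]

```text
time_s: 10.03
tool_pos: [0.5314, -0.1413, 0.1137]
tool_rot: [-0.001, 0.635, 0.772, -0.001]
force: [-11.7, 0.1, 12.3]
gripper_width: 0.411
finger_force: 45.0
```

```bash
python3 -c "
from h import *
delta2((.5324,-.1402,.112),101,0)"
```

```text
t 10.03 pos [ 0.5314 -0.1413  0.1137] shift [0.0009 0.0012 0.0017] turn [-0.0015  0.0004  0.0012] F [-11.7   0.1  12.3] w 0.411 44.99096007551998
```

Call:
step_arm:
  deltas:
    - [0.2, 0, -0.0012, -0.0015, 0, 0, 0]
    - [0.2, 0, -0.0012, -0.0015, 0, 0, 0]
    - [0.2, 0, -0.0012, -0.0015, 0, 0, 0]

```text
time_s: 10.28
tool_pos: [0.5312, -0.1413, 0.1138]
tool_rot: [0.0, 0.635, 0.772, -0.001]
force: [-3.8, -2.9, -0.6]
gripper_width: 0.409
finger_force: 45.0
```

```bash
python3 -c "
from h import *
delta2((.5324,-.1402,.112),101,0); print(ctrl.state()['wrist_torque'])
im=ctrl.camera('wrist')[60:360,120:520]; cv2.imwrite('pics/w5.png',cv2.resize(im,None,fx=2,fy=2)[:,:,::-1])"
```

```text
t 10.28 pos [ 0.5312 -0.1413  0.1138] shift [0.0009 0.0014 0.0018] turn [-0.0003  0.0005  0.001 ] F [-3.8 -2.9 -0.6] w 0.409 44.98517744243145
[-0.47892449  0.02033944  0.27465415]
```

View pics/w5.png

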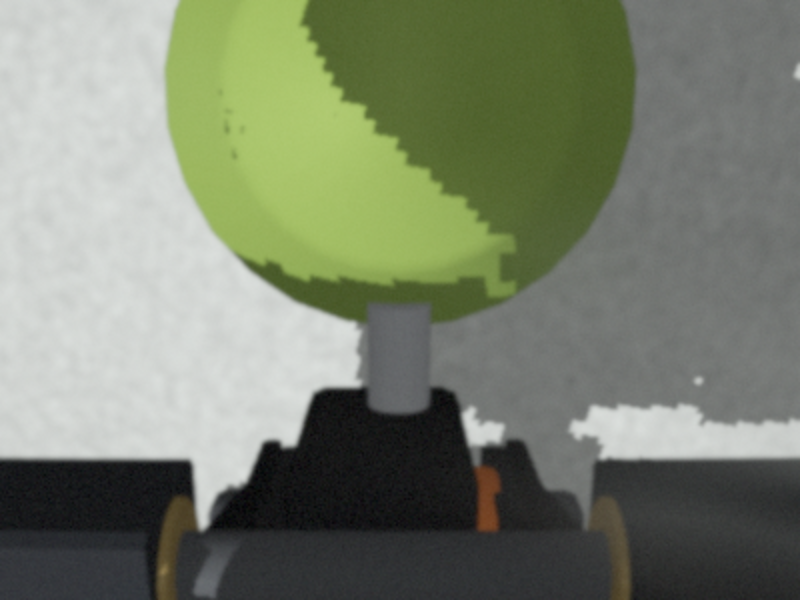

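The right finger is pressing the orange button in (visible at about (488,498)), and the block is square between the pads. Pulling along tool x.

Call:
step_arm:
  deltas:
    - [0.2, 0.005, 0, 0, 0, 0, 0]
    - [0.2, 0.012, 0, 0, 0, 0, 0]
    - [0.2, 0.02, 0, 0, 0, 0, 0]
    - [0.2, 0.028, 0, 0, 0, 0, 0]
    - [0.2, 0.036, 0, 0, 0, 0, 0]
    - [0.2, 0.044, 0, 0, 0, 0, 0]
    - [0.2, 0.05, 0, 0, 0, 0, 0]
    - [0.2, 0.05, 0, 0, 0, 0, 0]

```text
time_s: 11.0
tool_pos: [0.5217, -0.092, 0.1138]
tool_rot: [0.001, 0.635, 0.773, -0.001]
force: [-2.9, -5.7, -3.1]
gripper_width: 0.415
finger_force: 45.0
```

Call:
step_arm:
  deltas:
    - [0.2, 0.005, 0, 0, 0, 0, 0]
    - [0.2, 0.012, 0, 0, 0, 0, 0]
    - [0.2, 0.02, 0, 0, 0, 0, 0]
    - [0.2, 0.028, 0, 0, 0, 0, 0]
    - [0.2, 0.036, 0, 0, 0, 0, 0]
    - [0.2, 0.044, 0, 0, 0, 0, 0]
    - [0.2, 0.05, 0, 0, 0, 0, 0]
    - [0.2, 0.05, 0, 0, 0, 0, 0]

```text
time_s: 11.67
tool_pos: [0.5123, -0.0433, 0.1138]
tool_rot: [0.001, 0.635, 0.773, -0.001]
force: [-2.4, -7.2, -3.1]
gripper_width: 0.409
finger_force: 45.0
```

```bash
python3 -c "
from h import *
s=ctrl.state(); d=s['tool_pos'][:2]-[.5312,-.1413]; u=np.array([-.1908,.9816]); print('along',d@u,'across',d@[u[1],-u[0]],'F along',s['force'][:2]@u,s['wrist_torque'])
delta2((.5312-.1908*.12,-.1413+.9816*.12,.1138),101,0)"
```

```text
along 0.09977601681517088 across 0.00019139406576050566 F along -6.650573774526692 [-1.05136027 -0.21702813  0.25620328]
t 11.67 pos [ 0.5123 -0.0433  0.1138] shift [ 0.0202 -0.0001 -0.0001] turn [-0.      0.0014  0.0014] F [-2.4 -7.2 -3.1] w 0.409 44.973278380930424
```

Call:
step_arm:
  deltas:
    - [0.2, 0.006, 0, 0, 0, 0, 0]
    - [0.2, 0.012, 0, 0, 0, 0, 0]
    - [0.2, 0.017, 0, 0, 0, 0, 0]
    - [0.2, 0.02, 0, 0, 0, 0, 0]
    - [0.2, 0.022, 0, 0, 0, 0, 0]
    - [0.2, 0.022, 0, 0, 0, 0, 0]
    - [0.2, 0.022, 0, 0, 0, 0, 0]

```text
time_s: 12.25
tool_pos: [0.5085, -0.0234, 0.1138]
tool_rot: [0.002, 0.635, 0.772, -0.001]
force: [-0.4, -11.3, -4.0]
gripper_width: 0.408
finger_force: 45.0
```

```bash
cat > m.py <<'E'
from h import *
s=ctrl.state(); d=s['tool_pos'][:2]-[.5312,-.1413]; u=np.array([-.1908,.9816]); print('along',d@u,'across',d@[u[1],-u[0]],'F along',s['force'][:2]@u)
im=ctrl.camera('wrist'); s=ctrl.state()
b=blobs(im,'lime')[0]; (c,r)=cv2.minEnclosingCircle(b); print('shade px',c,r,cv2.boundingRect(b))
R=Rt(s); print((R.T@(plane('wrist',c,.09,s)-s['tool_pos'])*1000).round(1))
im=cv2.cvtColor(cv2.imread('pics/w5.png'),cv2.COLOR_BGR2RGB) # 2x crop rows60.. before the pull
b=blobs(im,'lime')[0]; print('before', np.array(cv2.boundingRect(b))/2+[120,60,0,0])
E
python3 m.py
```

```text
along 0.1200929765030388 across 0.00025122927242292314 F along -11.050959659430832
shade px (294.7729187011719, 82.34061431884766) 147.82827758789062 (169, 0, 268, 220)
[88.2 -7.8 23.4]
before [206.5  60.  230.  160. ]
```

Call:
step_arm:
  deltas:
    - [0.2, 0.001, 0, 0, 0, 0, 0]
    - [0.2, 0.002, 0, 0, 0, 0, 0]
    - [0.2, 0.002, 0, 0, 0, 0, 0]
    - [0.2, 0.002, 0, 0, 0, 0, 0]
    - [0.2, 0.002, 0, 0, 0, 0, 0]

```text
time_s: 12.72
tool_pos: [0.5085, -0.0232, 0.1139]
tool_rot: [0.003, 0.635, 0.772, -0.002]
force: [1.0, -18.5, -7.1]
gripper_width: 0.41
finger_force: 45.0
```

```bash
python3 m.py
```

```text
along 0.12024882974004249 across 0.0002454198715529862 F along -18.29525837643203
shade px (295.2117919921875, 82.5625) 147.76205444335938 (168, 0, 269, 221)
[88.1 -7.6 23.1]
before [206.5  60.  230.  160. ]
```

The force rose from 11 to 18 N over only 0.15 mm, and the shade hasn't shifted in the wrist view, so the boom is at the hard stop with no slip. I'll check the pin and bystanders, then hand in.

Run:
```python
from h import *
im=ctrl.camera('top'); old=cv2.imread('pics/top0.png')[:,:,::-1]
for k in blobs(im,'red',15): r=cv2.minAreaRect(k); print(r,plane('top',r[0],.02).round(3))
for n,(x0,y0,x1,y1) in dict(cactus=(195,155,245,205),pot=(385,125,425,175),mug=(440,135,515,185)).items():
    print(n,np.abs(im[y0:y1,x0:x1].astype(int)-old[y0:y1,x0:x1]).mean().round(1))
s=ctrl.state(); print(s['tool_pos'],s['force'],s['finger_force'],s['time_s'])
print(ctrl.close_job())
```

```text
((241.0, 326.5), (7.0, 14.0), 90.0) [0.427 0.282 0.02 ]
cactus 11.3
pot 8.3
mug 11.5
[ 0.50849461 -0.02322103  0.11385564] [  1.12873106 -19.1874523   -6.6321416 ] 44.96056778356433 12.8167
the job is handed in; nothing more can be done
None
```

The lock pin is in the larger lime-green tray. I handed in with the boom still held at its second stop (120 mm, about 19 N of pull) and the button squeezed in, at 12.8 s; the arm made no contact with the mug, cactus or pen pot that I saw.

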